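Clear the pile after the practical

TASK

Take the pile on the grey mat apart and put each thing away in its own place: the brass weight on the middle of the balance's pan, the round tin in the hollow of the round cork stand, the square box in the square tray and the long box in the long tray, the boxes flat on the tray floors and square with the trays. Set each thing down upright rather than dropping or tipping it, and leave the beaker and the stopwatch where they are.

Things in the scene. Friction and masses are not known exactly. Their poses are not given: they have to be found in the camera images.
- weight: Brass balance weight, at the start on top of the tin: cylinder of 30 mm diameter, 34 mm tall, with a knob on top (neck 10 mm diameter, knob 16 mm diameter, whole height 50 mm); about 0.2 kg. Origin: centre of its underside; z up. To be gripped by the cylinder.
- tin: Closed round aluminium tin, at the start under the weight on the square box: 46 mm diameter, 34 mm tall, about 80 g. Origin: centre of its underside; z up.
- square_box: Closed square plywood box, at the start under the tin on the long box: 60 x 60 mm, 32 mm tall, about 90 g, sides along its x and y. Origin: centre of its underside; z up.
- long_box: Closed long white plastic box with a dark seam, the bottom of the pile: 110 mm along its x, 62 mm along its y, 34 mm tall, about 160 g. Origin: centre of its underside; z up. It lies on a flat grey mat 4 mm thick. The things of the pile are a few mm off-centre and somewhat turned on one another.
- balance: Fixed electronic balance, white, 120 mm along x (from -72 to +48 mm), 100 mm along y, casing 28 mm high, with a flat round steel pan of 84 mm diameter; the pan's top is 36 mm above the bench. Origin: on the bench under the pan's centre; the display is at its -x end.
- cork_stand: Fixed round cork stand, 92 mm outside diameter, 9 mm high, with a flat-bottomed round hollow of 68 mm diameter lined grey, its floor 5 mm above the bench. Origin: on the bench under its centre.
- square_tray: Fixed shallow square wooden tray, 90 x 90 mm outside, 80 x 80 mm inside, floor lined grey, sides along its x and y; floor 5 mm and rim 9 mm above the bench. Origin: on the bench under its centre. The box may lie in any of its four quarter turns.
- long_tray: Fixed shallow long wooden tray, 140 mm along its x and 92 mm along its y outside, 130 x 82 mm inside, floor lined grey; floor 5 mm and rim 9 mm above the bench. Origin: on the bench under its centre. The box may lie either way round.
- beaker: Bystander: empty glass beaker, 66 mm diameter, 85 mm tall, beyond the work. Origin: centre of its underside. Leave it.
- stopwatch: Bystander: flat black stopwatch with red buttons, 58 mm diameter, 16 mm thick, lying on the bench. Origin: centre of its underside. Leave it.
Mind the look-alikes: they are no part of the job. Leave any green look-alike of the cork_stand alone. What is shaped like the tin but blue or purple is not meant.

How it is judged:
By the outcome, as a careful person would: the job done as asked, in the order asked, and still so for the second after the job is handed in, with the robot touching nothing.
It also fails if it takes over 109 s, if anything falls off the work surface, if the arm or the gripper's body presses on something with over 40 N, if the wrist force passes 120 N, or if a joint passes its speed limit or range.

ROBOT

A 6-joint arm with a two-finger parallel gripper is mounted at the origin on the work surface. World frame = base frame: x ahead of the robot, y to its left, z up, the work surface at z = 0. Lengths are in m, angles in rad, forces in N, time in s.
With the tool pointing down it reaches from about 0.35 to 0.975 m from the base axis. Payload 4.9 kg.
Tool frame: the origin (TCP) lies midway between the tips of the shut fingers; the grasp point (between the pads) lies 19 mm behind it; z points along the fingers, y is the line along which they close (so a half turn about z gives the same grasp; the last joint's range is limited). The gripper opens to 85 mm and grips with 20 to 120 N. Pads are 22 mm wide; open, the fingers measure 114 mm over their backs; the gripper's body (76 mm by 85 mm) begins 54 mm behind the grasp point. The pads swing forward as they close: fully open they stand 13 mm farther back than shut.
Start: joints at [-1.39, 0.053, 1.613, -0, 1.476, -0.119], TCP at [0.185, -0.597, 0.21] pointing down, gripper open.
Joint ranges: [-3.01, 3.01], [-1.01, 2.22], [0.06, 2.58], [-1.02, 4.17], [0.09, 2.62], [-3.14, 3.14]. Speed limits (rad/s): [2.57, 2.57, 3.14, 3.14, 3.14, 3.14].

INTERFACE

Orientations are given as a unit quaternion [w, x, y, z].
In Python, from plant import state, grab_frame, job_done, cut_out, place_of gives the robot as it stands.
- The arm moves only by the tool jog_arm, never from a script. Its argument "motion" is text: rows parted by semicolons, each of 7 numbers parted by spaces: the opening in per cent of the stroke, from 0 (shut) to 100 (fully open), then the shift along the tool's x, y, z as a fraction of full scale, then the turn, a rotation vector about the tool's x, y, z as a fraction of full scale. A call has exactly 5 rows; each row is the pose to reach, as a shift and turn from the pose commanded when the call began, along the tool's axes at that moment; what a row does not reach only later rows make up. Full scale, the value 1, is 50 cm for a shift and 1.5 rad for a turn. A row lasts 1/8 s, in which the tool goes at most 62.5 mm and 10.7 degrees, less where a joint would pass 70% of its speed; a pose out of reach is approached as far as the arm can. A call with a number of a shift or a turn outside -1 to 1 is refused whole. A call with a gripper value outside its range is refused whole. The fingers move at their own pace and stop on an object; the grip force is fixed at half the most. Time passes only in rows, so rows that repeat a pose let the fingers close, or fill a call up. It gives the time, the measured TCP pose, the force, the opening and the grip force at its end, in the units of the state.
- state(): the state, without advancing time (a new reading comes with each control period).
- grab_frame(name): name is "scene" or "top" or "wrist"; returns a dict with "color" (420x560x3 uint8, red, green, blue), "range_z" (420x560 float32, m along the optical axis (not along the pixel's ray), 0 where there is no reading), "intrinsics" (3x3 intrinsics, pixels), "world_from_camera" (4x4, takes a point from camera to world coordinates). Camera axes: x right, y up, looking along -z (the intrinsics and any distortion apply to the point x, -y, -z); pixel columns grow to the right and rows downward; lengths in m; the calibration is good to about 2 mm. A picture is of the moment at which its call begins.
- job_done(): hands the job in; it is judged then, once.
Trained networks look in the newest picture that a camera, given by its name, has taken for a name from the list of things; names that differ only in an ending like _2 or _b are one class to them, and where a whole thing is asked for, a point or a joint stands for the part that bears it (a point fixed in the world has none). Each returns a list of dicts, best first, with "p" (0 to 1); they miss things now and then, are a little off and sometimes report something else, mostly with a low value. They report only what shows in the picture. A call takes as long as a camera call. They do not tell look-alikes from the thing itself.
- cut_out(camera, thing): "pixels" (420x560 bool, what is visible of it).
- place_of(camera, thing): "at" ([x, y, z] in m, in world coordinates, good to about 4 mm: a listed point, or the origin of a listed thing).
The state is a dict: "time": time; "joint_pos": joint angles; "joint_vel": joint speeds; "joint_efforts": joint torques, N m; "tool_pos": TCP position; "tool_rot": TCP orientation; "contact_force": force on the tool from outside, world axes, zero at the start; "ft_torque": the same for the moment, N m; "gripper_width": opening from 0.0 (shut) to 1.0 (fully open); "grasp_force": force on a finger pad.
Only numpy, scipy, OpenCV 4.12 (cv2) and the standard library are available. Lean on these libraries where they do the work, as an engineer would, in place of code of your own. Each camera call takes 0.05 s, during which the arm holds its last target. There are 200 camera calls.

## Working session

There is one attempt and no reset: what is moved stays moved. The work goes in short steps, Python scripts to look and compute and a tool call to move; the robot and the scene stay as the last step left them, time stands still between calls to the robot, and variables do not carry over. Pictures are saved under pics/ and viewed, at most 18 in all, crops included, and the job is handed in when it is done.

Besides the shell and the picture viewer there is one more tool, called after ">>>" as name(argument=value, ...) on one line, values as JSON. jog_arm: Moves the arm, as the interface text tells. Shift numbers are shares of 50 cm and turn numbers shares of 1.5 rad, none past 1 either way. Its arguments: {"type":"object","properties":{"motion":{"type":"string"}},"required":["motion"]}

```bash
mkdir -p pics; ls; cat > h.py <<'E'
import numpy as np, cv2
from plant import *
def pts(f):
    d=f["range_z"];K=f["intrinsics"];v,u=np.mgrid[:420,:560]
    x=(u-K[0,2])/K[0,0]*d;y=(v-K[1,2])/K[1,1]*d
    P=np.stack([x,-y,-d,np.ones_like(d)],-1)@np.array(f["world_from_camera"]).T
    P=P[...,:3];P[d<=0]=np.nan
    return P
def save(n,im): cv2.imwrite("pics/"+n+".png",im[...,::-1])
E
python3 - <<'E'
from h import *
f=grab_frame("top");save("top",f["color"]);g=grab_frame("scene");save("scene",g["color"])
np.savez("top.npz",P=pts(f),c=f["color"])
s=state();print(s["tool_pos"],s["tool_rot"],s["time"])
for t in "weight tin square_box long_box balance cork_stand square_tray long_tray beaker stopwatch".split():
    print(t,[(np.round(r["at"],3).tolist(),round(r["p"],2)) for r in place_of("top",t)])
E
```

```text
pics
[ 0.18444281 -0.59654168  0.20928538] [-9.37101831e-04  9.88790704e-01  1.49305275e-01 -3.59636872e-05] 0.1
weight [([0.66, -0.131, 0.105], 0.52)]
tin [([0.656, -0.131, 0.106], 0.75), ([0.688, -0.269, 0.002], 0.72), ([0.658, -0.132, 0.07], 0.41)]
square_box [([0.655, -0.136, 0.035], 0.84)]
long_box [([0.651, -0.144, 0.002], 0.7)]
balance [([0.49, -0.29, -0.001], 0.87)]
cork_stand [([0.456, 0.151, -0.0], 0.76), ([0.479, -0.024, -0.001], 0.73)]
square_tray [([0.484, 0.296, -0.001], 0.75)]
long_tray [([0.633, 0.131, 0.003], 0.8)]
beaker [([0.48, -0.02, -0.003], 0.75), ([0.792, 0.007, -0.002], 0.57)]
stopwatch [([0.695, 0.35, -0.003], 0.87)]
```

View pics/top.png

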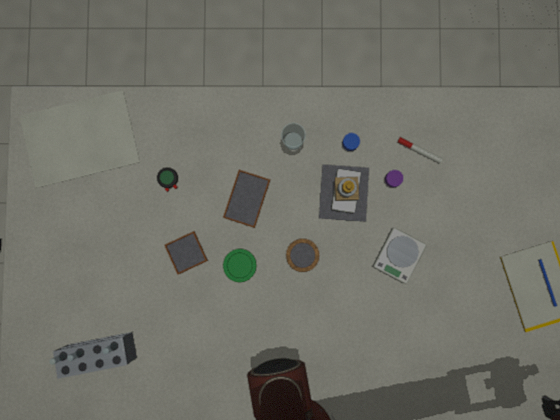

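View pics/scene.png

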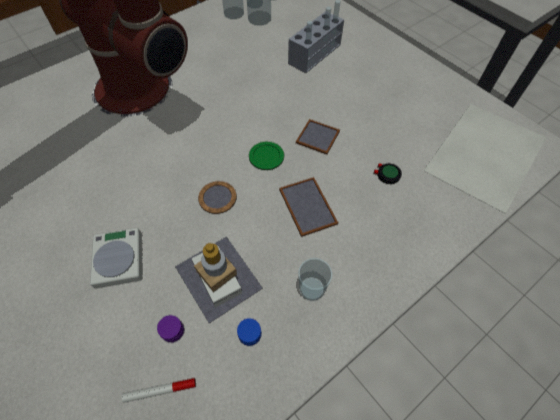

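The top view shows the pile at (347,187), the balance at (402,253) and the long tray at (247,198). The square tray is at (186,252), the beaker at (292,138) and the stopwatch at (168,178).

Look-alikes: there are two stands, brown at (303,255) and green at (240,265). The brown one is the cork stand. The blue (351,142) and purple (394,179) discs are decoys; the tin meant is the aluminium one in the pile. I'll confirm this in a crop and measure the yaws.

```bash
cat >> h.py <<'E'
def rect(cam,P,thing,zlo,zhi,k=0):
    r=cut_out(cam,thing)
    out=[]
    for q in r[:2]:
        m=q["pixels"]&(P[...,2]>zlo)&(P[...,2]<zhi)
        if m.sum()<10: continue
        Q=P[m]; c,wh,a=cv2.minAreaRect((Q[:,:2]*1000).astype(np.float32))
        out.append((round(q["p"],2),np.round(c,1).tolist(),np.round(wh,1).tolist(),round(a,1),"z",np.round(np.percentile(Q[:,2],[10,50,90])*1000,1).tolist(),"med",np.round(np.median(Q,0)*1000,1).tolist()))
    return out
E
python3 - <<'E'
from h import *
z=np.load("top.npz");P=z["P"]
for t,a,b in [("weight",.1,.2),("tin",.09,.2),("square_box",.055,.09),("long_box",.02,.05),("balance",.015,.06),("cork_stand",-.01,.03),("square_tray",-.01,.03),("long_tray",-.01,.03)]:
    print(t,*rect("top",P,t,a,b),sep="\n  ")
c=z["c"]; save("crop",cv2.resize(c[120:290,150:440],None,fx=2.75,fy=2.75,interpolation=cv2.INTER_CUBIC))
f=grab_frame("wrist");print(np.round(f["world_from_camera"],3),f["intrinsics"])
E
```

```text
weight
  (0.43, [658.2, -133.8], [29.6, 31.2], 0.4, 'z', [108.0, 137.8, 154.4], 'med', [656.7, -130.9, 137.8])
tin
  (0.43, [657.8, -134.1], [39.7, 42.5], 45.5, 'z', [99.5, 104.2, 107.5], 'med', [652.2, -127.3, 104.2])
square_box
  (0.67, [659.5, -137.6], [59.8, 60.1], 2.4, 'z', [65.3, 70.1, 73.7], 'med', [650.7, -137.8, 70.1])
long_box
  (0.85, [656.4, -137.3], [59.4, 109.8], 81.6, 'z', [34.3, 38.1, 41.9], 'med', [624.1, -134.8, 38.1])
  (0.65, [696.2, 346.3], [48.8, 42.7], 74.3, 'z', [20.1, 20.8, 23.0], 'med', [689.4, 348.1, 20.8])
balance
  (0.74, [483.6, -283.1], [100.3, 119.0], 62.9, 'z', [24.8, 31.6, 38.5], 'med', [483.6, -280.3, 31.6])
cork_stand
  (0.65, [482.5, -23.2], [89.9, 88.5], 45.2, 'z', [2.4, 7.0, 11.5], 'med', [481.8, -24.0, 7.0])
square_tray
  (0.92, [488.4, 296.0], [93.2, 96.4], 24.9, 'z', [1.5, 5.7, 10.1], 'med', [488.4, 294.5, 5.7])
long_tray
  (0.64, [638.7, 131.7], [96.4, 142.8], 72.0, 'z', [1.4, 5.6, 10.4], 'med', [639.1, 130.2, 5.6])
[[ 0.297  0.908  0.295  0.26 ]
 [-0.955  0.283  0.092 -0.575]
 [ 0.    -0.309  0.951  0.374]
 [ 0.     0.     0.     1.   ]] [[353.20182402   0.         278.3923267 ]
 [  0.         353.20182402 207.60297458]
 [  0.           0.           1.        ]]
```

View pics/crop.png

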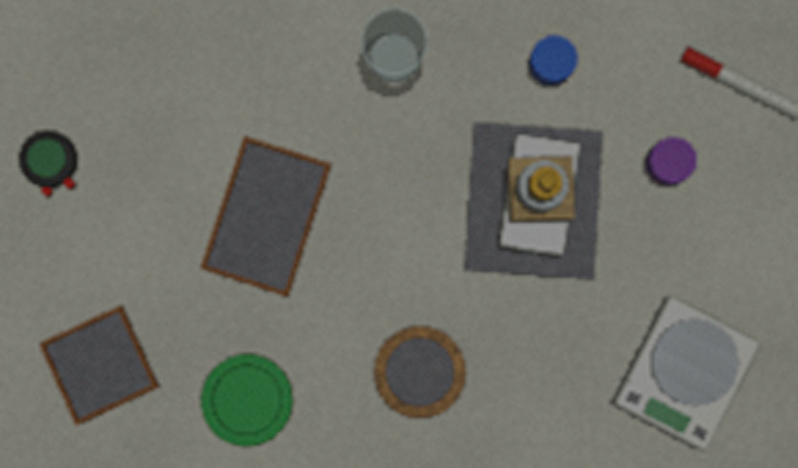

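The crop confirms it: the brown cork stand is at (420,371), and the pile holds the silver tin and brass knob at (545,185). The green stand and the blue and purple discs stay put. Next I'll move above the pile.

```bash
cat >> h.py <<'E'
from scipy.spatial.transform import Rotation as R
def go(x,y,z,psi):
    "row numbers (shift, turn) from the pose now to x,y,z (mm) and yaw psi (deg), pointing down"
    s=state();r=R.from_quat(np.array(s["tool_rot"])[[1,2,3,0]])
    t=R.from_euler("z",psi,degrees=True)*R.from_euler("x",180,degrees=True)
    print((x,y,z,psi),np.round(np.r_[r.inv().apply(np.array([x,y,z])/1000-s["tool_pos"])/.5,(r.inv()*t).as_rotvec()/1.5],4).tolist())
E
python3 -c "
from h import *
go(655,-134,270,0)"
```

```text
(655, -134, 270, 0) [1.1724, -0.607, -0.1192, -0.0, -0.0, 0.1999]
```

>>> jog_arm(motion="100 0.12 -0.06 -0.119 0 0 0.05; 100 0.22 -0.12 -0.119 0 0 0.1; 100 0.33 -0.18 -0.119 0 0 0.15; 100 0.44 -0.24 -0.119 0 0 0.2; 100 0.55 -0.285 -0.119 0 0 0.2")

```text
time: 1.68
tool_pos: [0.3951, -0.388, 0.2704]
tool_rot: [0.0, 1.0, -0.001, 0.0]
contact_force: [1.1, -0.6, -0.4]
gripper_width: 0.998
grasp_force: 0.0
```

```bash
python3 -c "
from h import *
go(655,-134,270,0)"
```

```text
(655, -134, 270, 0) [0.5193, -0.5085, 0.0007, 0.0007, -0.0005, -0.0007]
```

>>> jog_arm(motion="100 0.1 -0.1 0 0 0 0; 100 0.2 -0.2 0 0 0 0; 100 0.3 -0.3 0 0 0 0; 100 0.4 -0.4 0 0 0 0; 100 0.5 -0.49 0 0 0 0")

```text
time: 2.3
tool_pos: [0.6178, -0.1685, 0.2701]
tool_rot: [0.0, 1.0, 0.0, 0.0]
contact_force: [0.3, -0.6, 0.4]
gripper_width: 1.0
grasp_force: 0.0
```

```bash
cat >> h.py <<'E'
def look(n,show=None):
    f=grab_frame("wrist");P=pts(f);np.savez(n+".npz",P=P,c=f["color"]);save(n,f["color"]);return P
E
python3 - <<'E'
from h import *
P=look("w1")
print(state()["tool_pos"])
for t,a,b in [("weight",.09,.2),("tin",.09,.11),("square_box",.055,.09),("long_box",.02,.05)]:
    print(t,[np.round(q["at"],4) for q in place_of("wrist",t)],*rect("wrist",P,t,a,b),sep="\n  ")
go(655,-134,180,0)
E
```

```text
[ 0.62177118 -0.16276998  0.26936973]
weight
  [array([ 0.6568, -0.1295,  0.1071])]
  (0.91, [656.1, -134.5], [29.3, 28.8], 32.5, 'z', [129.1, 137.8, 153.7], 'med', [658.5, -136.4, 137.8])
tin
  [array([ 0.6581, -0.138 ,  0.0689]), array([ 0.6924, -0.2676, -0.0033]), array([ 7.886e-01, -1.508e-01, -1.000e-04])]
  (0.68, [660.3, -138.3], [45.2, 36.8], 50.6, 'z', [102.1, 103.5, 104.5], 'med', [667.2, -145.1, 103.5])
square_box
  []
  (0.62, [657.4, -137.7], [59.9, 60.2], 2.2, 'z', [68.4, 69.5, 70.5], 'med', [673.7, -154.1, 69.5])
long_box
  []
  (0.69, [653.5, -138.9], [62.0, 111.0], 81.4, 'z', [36.4, 37.5, 38.6], 'med', [687.4, -141.3, 37.5])
(655, -134, 180, 0) [0.0782, -0.0749, 0.1802, 0.0001, -0.0001, -0.0014]
```

View pics/w1.png

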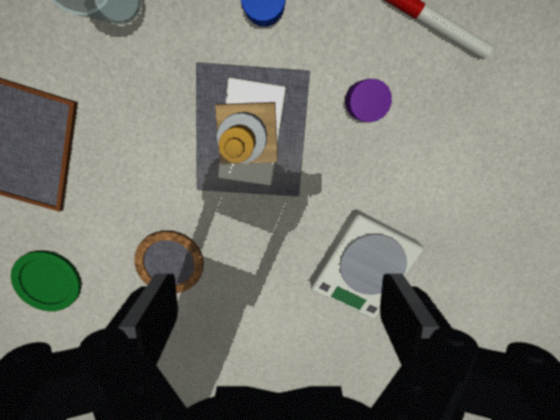

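The wrist view shows the weight's knob at (235,147) on the tin (240,135), over the square box (247,133) and the long box. Sizes and heights match the given ones. I'll grip the weight.

>>> jog_arm(motion="100 0.08 -0.074 0 0 0 0; 100 0.08 -0.074 0.1 0 0 0; 100 0.08 -0.074 0.22 0 0 0; 100 0.08 -0.074 0.327 0 0 0; 100 0.08 -0.074 0.327 0 0 0")

```text
time: 3.38
tool_pos: [0.652, -0.1328, 0.1003]
tool_rot: [-0.002, 1.0, -0.001, -0.005]
contact_force: [0.1, -0.2, -0.5]
gripper_width: 0.999
grasp_force: 0.0
```

>>> jog_arm(motion="60 0 0 0 0 0 0; 20 0 0 0 0 0 0; 20 0 0 0 0 0 0; 20 0 0 0 0 0 0; 20 0 0 0 0 0 0")

```text
time: 4.0
tool_pos: [0.6581, -0.1333, 0.1095]
tool_rot: [0.0, 1.0, 0.0, 0.002]
contact_force: [-0.5, 1.1, 7.1]
gripper_width: 0.315
grasp_force: 58.7
```

```bash
python3 -c "
from h import *
grab_frame('wrist')
s=state();print(s['tool_pos'],s['contact_force'],s['gripper_width'])
go(494,-289,160,0);go(494,-289,60,0)"
```

```text
[ 0.65811394 -0.13329025  0.10947822] [-0.33400211  0.77061963  5.95417276] 0.3124488443820131
(494, -289, 160, 0) [-0.3278, 0.3115, -0.1021, 0.0006, -0.0027, 0.0]
(494, -289, 60, 0) [-0.3286, 0.3113, 0.0979, 0.0006, -0.0027, 0.0]
```

>>> jog_arm(motion="20 0 0 -0.02 0 0 0; 20 0 0 -0.05 0 0 0; 20 0 0 -0.1 0 0 0; 20 -0.04 0.04 -0.12 0 0 0; 20 -0.1 0.1 -0.12 0 0 0")

```text
time: 4.68
tool_pos: [0.6074, -0.1835, 0.169]
tool_rot: [0.001, 1.0, 0.001, 0.002]
contact_force: [-0.6, 0.3, -1.8]
gripper_width: 0.312
grasp_force: 59.3
```

```bash
python3 -c "
from h import *
P=look('w2');s=state();print(s['tool_pos'],s['contact_force'],s['gripper_width'])
for t,a,b in [('weight',.1,.23),('tin',.09,.11),('square_box',.055,.09),('long_box',.02,.05),('balance',.032,.042),('balance',.02,.032),('cork_stand',.006,.015)]:
    print(t,*rect('wrist',P,t,a,b),sep='\n  ')
s=state();print(s['tool_pos'],s['contact_force'],s['gripper_width'])
go(494,-289,160,0);go(494,-289,60,0)"
```

```text
[ 0.60342249 -0.18726025  0.16785985] [ 0.20046286 -2.67697148 -3.43718198] 0.30855597055107215
weight
  (0.65, [607.0, -184.7], [26.5, 29.2], 3.1, 'z', [176.0, 197.0, 213.0], 'med', [611.7, -184.7, 197.0])
  (0.42, [634.8, -137.8], [0.6, 9.3], 4.1, 'z', [102.9, 103.4, 103.9], 'med', [634.7, -137.5, 103.4])
tin
  (0.83, [656.7, -135.7], [44.8, 45.7], 15.8, 'z', [102.5, 103.5, 104.4], 'med', [658.1, -136.5, 103.5])
square_box
  (0.73, [657.2, -137.8], [60.3, 59.9], 2.2, 'z', [68.5, 69.5, 70.4], 'med', [674.0, -155.7, 69.5])
long_box
  (0.72, [653.3, -138.7], [62.4, 111.4], 81.4, 'z', [36.4, 37.5, 38.4], 'med', [688.7, -142.6, 37.5])
balance
  (0.6, [503.2, -291.3], [62.5, 76.2], 7.3, 'z', [34.7, 35.5, 36.4], 'med', [505.2, -290.5, 35.5])
balance
  (0.6, [482.5, -283.4], [100.2, 118.7], 62.8, 'z', [24.0, 27.2, 28.2], 'med', [529.6, -285.8, 27.2])
cork_stand
  (0.81, [443.8, 108.9], [13.6, 63.5], 77.7, 'z', [7.0, 8.3, 9.3], 'med', [444.5, 108.5, 8.3])
  (0.71, [485.7, -20.7], [79.2, 92.1], 23.0, 'z', [6.6, 8.3, 9.3], 'med', [493.5, -13.7, 8.3])
[ 0.60701668 -0.18252148  0.16639339] [-0.06597587 -0.60001344 -2.96252226] 0.31151320199866955
(494, -289, 160, 0) [-0.2262, 0.2128, 0.0127, -0.0001, -0.0, 0.0005]
(494, -289, 60, 0) [-0.2262, 0.2128, 0.2127, -0.0001, -0.0, 0.0005]
```

View pics/w2.png

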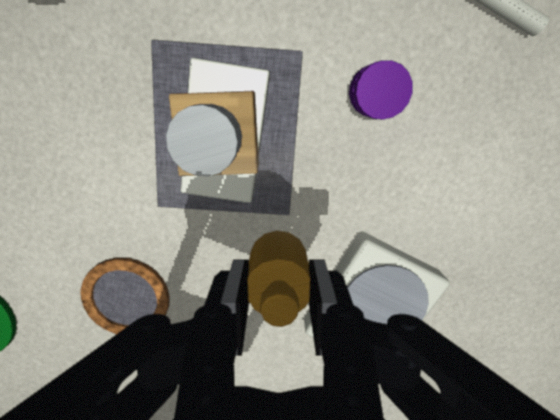

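The weight hangs upright in the grip at (278,275), the tin is undisturbed at (203,140) and the pan is at (385,300). Next I'll carry the weight to the balance.

>>> jog_arm(motion="20 -0.08 0.075 0 0 0 0; 20 -0.16 0.15 0.01 0 0 0; 20 -0.226 0.213 0.05 0 0 0; 20 -0.226 0.213 0.12 0 0 0; 20 -0.226 0.213 0.2 0 0 0")

```text
time: 5.7
tool_pos: [0.4942, -0.2903, 0.0664]
tool_rot: [0.001, 1.0, -0.0, 0.001]
contact_force: [0.6, -0.3, -0.9]
gripper_width: 0.312
grasp_force: 59.5
```

```bash
python3 -c "
from h import *
P=look('w3');
for t,a,b in [('weight',.05,.23),('balance',.032,.042)]:
    print(t,*rect('wrist',P,t,a,b),sep='\n  ')
s=state();print(s['tool_pos'],s['contact_force'],s['gripper_width'])
go(493.5,-289,42,0)"
```

```text
weight
  (0.72, [493.6, -291.3], [29.0, 27.1], 88.1, 'z', [73.3, 94.4, 110.4], 'med', [498.6, -291.5, 94.4])
balance
  (0.71, [501.8, -288.5], [64.2, 83.1], 1.5, 'z', [34.8, 35.6, 36.4], 'med', [505.2, -287.0, 35.6])
[ 0.49206589 -0.28791111  0.06381345] [-0.21960974  1.10690748 -1.54439831] 0.3165333231077366
(493.5, -289, 42, 0) [0.0031, 0.0023, 0.0436, -0.0025, 0.0031, 0.0003]
```

>>> jog_arm(motion="20 0.002 0 0.02 0 0 0; 20 0.002 0 0.036 0 0 0; 20 0.002 0 0.042 0 0 0; 20 0.002 0 0.044 0 0 0; 20 0.002 0 0.044 0 0 0")

```text
time: 6.48
tool_pos: [0.4946, -0.2898, 0.0446]
tool_rot: [0.0, 1.0, -0.0, 0.0]
contact_force: [-0.2, 0.1, -1.3]
gripper_width: 0.315
grasp_force: 59.5
```

>>> jog_arm(motion="20 0 0 0.002 0 0 0; 20 0 0 0.004 0 0 0; 20 0 0 0.005 0 0 0; 20 0 0 0.005 0 0 0; 20 0 0 0.005 0 0 0")

```text
time: 7.1
tool_pos: [0.4945, -0.2897, 0.0419]
tool_rot: [0.0, 1.0, -0.0, 0.0]
contact_force: [0.9, 1.1, -1.8]
gripper_width: 0.312
grasp_force: 59.5
```

>>> jog_arm(motion="20 0 0 0.001 0 0 0; 20 0 0 0.002 0 0 0; 20 0 0 0.003 0 0 0; 20 0 0 0.004 0 0 0; 20 0 0 0.004 0 0 0")

```text
time: 7.72
tool_pos: [0.4949, -0.2898, 0.0415]
tool_rot: [0.0, 1.0, -0.0, 0.0]
contact_force: [-2.6, 2.3, 8.2]
gripper_width: 0.312
grasp_force: 60.5
```

>>> jog_arm(motion="35 0 0 -0.002 0 0 0; 60 0 0 -0.002 0 0 0; 100 0 0 -0.002 0 0 0; 100 0 0 -0.002 0 0 0; 100 0 0 -0.06 0 0 0")

```text
time: 8.35
tool_pos: [0.4925, -0.2882, 0.0672]
tool_rot: [-0.002, 1.0, -0.0, -0.002]
contact_force: [0.1, -0.4, 0.3]
gripper_width: 0.999
grasp_force: 0.0
```

>>> jog_arm(motion="100 0 0 -0.12 0 0 0; 100 0 0 -0.24 0 0 0; 100 0.08 -0.08 -0.24 0 0 0; 100 0.19 -0.19 -0.24 0 0 0; 100 0.28 -0.28 -0.24 0 0 0")

```text
time: 8.98
tool_pos: [0.6241, -0.1602, 0.1902]
tool_rot: [0.0, 1.0, -0.0, 0.0]
contact_force: [0.2, -1.4, -0.4]
gripper_width: 0.998
grasp_force: 0.0
```

```bash
python3 -c "
from h import *
P=look('w4');
for t,a,b in [('weight',.06,.23),('tin',.09,.11),('balance',.02,.032)]:
    print(t,*rect('wrist',P,t,a,b),sep='\n  ')
s=state();print(s['tool_pos'],s['contact_force'],s['gripper_width'])
go(657,-135.7,120,0);go(657,-135.7,76,0)"
```

```text
weight
tin
balance
  (0.71, [482.2, -283.1], [99.9, 119.7], 62.7, 'z', [24.9, 27.4, 28.6], 'med', [495.2, -262.6, 27.4])
[ 0.62325951 -0.16034673  0.1894098 ] [-0.23041313 -0.30311451  0.52387561] 1.0021164679083971
(657, -135.7, 120, 0) [0.0677, -0.0492, 0.1387, 0.0001, 0.0006, 0.0013]
(657, -135.7, 76, 0) [0.0678, -0.0492, 0.2267, 0.0001, 0.0006, 0.0013]
```

View pics/w4.png

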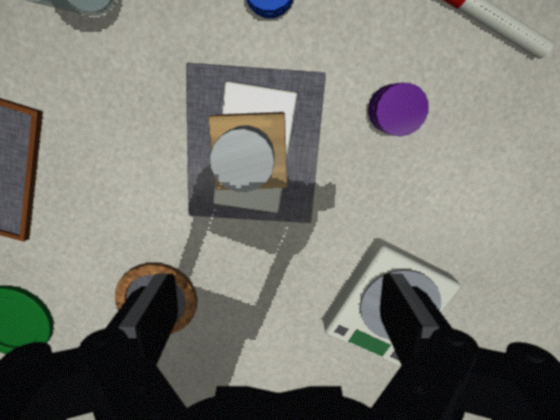

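The fingers hide the pan centre at (400,303), so I'll check the weight from the top and scene cameras.

```bash
python3 -c "
from h import *
f=grab_frame('top');P=pts(f)
for t,a,b in [('weight',.06,.23),('tin',.09,.11)]:
    print(t,*rect('top',P,t,a,b),sep='\n  ')
m=(abs(P[...,0]-.493)<.05)&(abs(P[...,1]+.289)<.05)&(P[...,2]>.045)&(P[...,2]<.095)
Q=P[m]*1000;print(len(Q),Q.mean(0),Q.max(0),Q.min(0))
g=grab_frame('scene')['color']
save('c4',np.hstack([cv2.resize(f['color'][200:300,350:450],(390,390)),cv2.resize(g[200:330,60:190],(390,390))]))
"
```

```text
weight
  (0.66, [494.8, -290.5], [26.0, 30.4], 0.3, 'z', [65.6, 70.8, 85.8], 'med', [495.0, -289.0, 70.8])
tin
122 [ 494.77236557 -288.6053162    71.46188416] [ 507.80056842 -275.26235992   92.00571168] [ 460.23097086 -305.6834106    45.11883521]
```

View pics/c4.png

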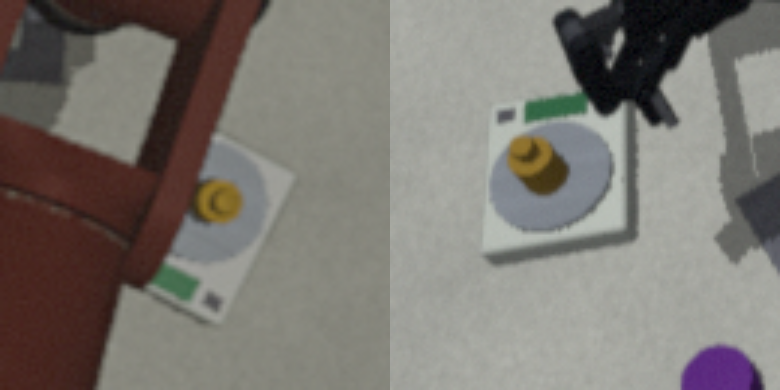

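The weight stands on the middle of the pan: (218,200) in the left crop and (545,165) in the right. It measures (494.8,-290), against a pan centre of (493,-289). The tin is next.

>>> jog_arm(motion="100 0.05 -0.04 0 0 0 0; 100 0.068 -0.05 0.08 0 0 0; 100 0.068 -0.05 0.17 0 0 0; 100 0.068 -0.05 0.215 0 0 0; 100 0.068 -0.05 0.226 0 0 0")

```text
time: 10.0
tool_pos: [0.6556, -0.1367, 0.0752]
tool_rot: [-0.0, 1.0, -0.001, -0.001]
contact_force: [-0.1, 0.9, 0.4]
gripper_width: 1.0
grasp_force: 0.0
```

>>> jog_arm(motion="100 0 0 0 0 0 0; 60 0 0 0 0 0 0; 40 0 0 0 0 0 0; 40 0 0 0 0 0 0; 40 0 0 0 0 0 0")

```text
time: 10.62
tool_pos: [0.6582, -0.1365, 0.0792]
tool_rot: [0.0, 1.0, -0.0, 0.002]
contact_force: [-0.9, 1.1, 5.4]
gripper_width: 0.482
grasp_force: 59.8
```

```bash
python3 -c "
from h import *
s=state();print(s['tool_pos'],s['contact_force'],s['gripper_width'],s['grasp_force'])
go(482.5,-23,150,0);go(482.5,-23,60,0)"
```

```text
[ 0.65821868 -0.13649892  0.07920819] [-0.93538323  1.06280164  5.36276846] 0.4824309364619679 59.81690168380737
(482.5, -23, 150, 0) [-0.351, -0.2269, -0.1429, 0.0005, -0.0021, -0.0001]
(482.5, -23, 60, 0) [-0.3516, -0.227, 0.0371, 0.0005, -0.0021, -0.0001]
```

>>> jog_arm(motion="40 0 0 -0.02 0 0 0; 40 0 0 -0.06 0 0 0; 40 -0.06 -0.04 -0.1 0 0 0; 40 -0.16 -0.1 -0.1 0 0 0; 40 -0.26 -0.165 -0.1 0 0 0")

```text
time: 11.25
tool_pos: [0.5264, -0.0533, 0.1286]
tool_rot: [0.0, 1.0, -0.0, 0.001]
contact_force: [-1.0, 1.4, -0.1]
gripper_width: 0.485
grasp_force: 60.7
```

```bash
python3 -c "
from h import *
P=look('w5');
for t,a,b in [('tin',.08,.2),('square_box',.055,.09),('long_box',.02,.05),('cork_stand',.006,.015),('cork_stand',-.01,.015)]:
    print(t,*rect('wrist',P,t,a,b),sep='\n  ')
s=state();print(s['tool_pos'],s['contact_force'],s['gripper_width'])
go(482.5,-23,150,0);go(482.5,-23,30,0)"
```

```text
tin
  (0.62, [525.9, -54.0], [44.0, 46.3], 80.9, 'z', [137.5, 152.8, 153.6], 'med', [531.7, -54.6, 152.8])
square_box
  (0.55, [643.0, -137.9], [31.8, 61.2], 2.3, 'z', [68.0, 69.5, 70.4], 'med', [641.1, -135.3, 69.5])
long_box
  (0.86, [629.7, -134.6], [62.4, 61.9], 81.2, 'z', [35.5, 37.4, 38.4], 'med', [615.7, -129.9, 37.4])
cork_stand
  (0.81, [452.4, 147.0], [91.0, 90.7], 60.5, 'z', [6.8, 8.4, 9.3], 'med', [456.2, 147.3, 8.4])
  (0.62, [495.5, -8.0], [48.4, 89.2], 48.0, 'z', [7.1, 8.4, 9.3], 'med', [509.7, 0.2, 8.4])
cork_stand
  (0.81, [452.3, 146.8], [91.4, 90.7], 60.5, 'z', [4.3, 5.9, 8.9], 'med', [454.0, 147.1, 5.9])
  (0.62, [493.5, -6.1], [48.4, 94.8], 48.0, 'z', [4.4, 6.4, 9.0], 'med', [498.4, -6.1, 6.4])
[ 0.52845475 -0.05435169  0.12858737] [-0.80119878  0.6008662   0.13048817] 0.4842848315961104
(482.5, -23, 150, 0) [-0.0918, -0.0626, -0.0432, 0.0006, -0.002, -0.0003]
(482.5, -23, 30, 0) [-0.0925, -0.0628, 0.1968, 0.0006, -0.002, -0.0003]
```

View pics/w5.png

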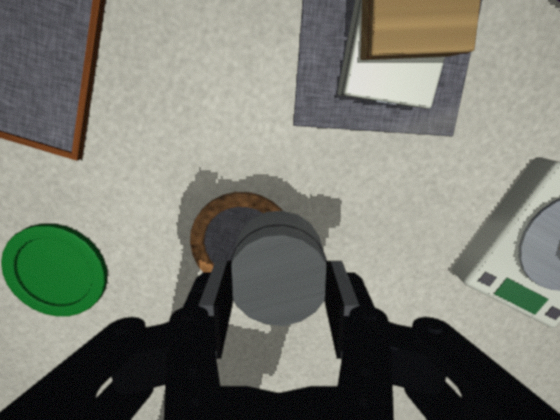

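The tin is held upright at (278,270), with the brown stand just behind it at (240,235). I'll fit the stand's centre from the earlier clear view (w2).

```bash
python3 -c "
from h import *
for n in ['w2','w1']:
  P=np.load(n+'.npz')['P']
  m=(abs(P[...,0]-.483)<.06)&(abs(P[...,1]+.023)<.06)&(P[...,2]>.0065)&(P[...,2]<.0115)
  m=cv2.morphologyEx(m.astype('u1'),cv2.MORPH_OPEN,np.ones((2,2)))>0
  print(m.sum(),cv2.minEnclosingCircle((P[m][:,:2]*1000).astype('f4')))
go(482.5,-23,30,0)"
```

```text
1930 ((525.9996337890625, -72.24036407470703), 120.08331298828125)
1280 ((536.3811645507812, -53.81413650512695), 114.62541198730469)
(482.5, -23, 30, 0) [-0.0925, -0.0628, 0.1968, 0.0006, -0.002, -0.0003]
```

```bash
python3 -c "
from h import *
from scipy.optimize import least_squares
for n in ['w2','w4','w5']:
  P=np.load(n+'.npz')['P']
  m=(np.hypot(P[...,0]-.483,P[...,1]+.023)<.052)&(P[...,2]>.007)&(P[...,2]<.0115)
  Q=P[m][:,:2]*1000
  r=least_squares(lambda p:np.hypot(*(Q-p).T)-40,[483,-23],loss='soft_l1');print(len(Q),r.x,np.percentile(np.hypot(*(Q-r.x).T),[3,97]))
go(482.5,-23,30,0)"
```

```text
1866 [480.99791039 -23.71879683] [34.07477684 45.07405723]
1405 [481.41629522 -24.05707982] [34.03511883 45.08958321]
1775 [481.15610973 -23.32906091] [34.18349515 45.07779705]
(482.5, -23, 30, 0) [-0.0925, -0.0628, 0.1968, 0.0006, -0.002, -0.0003]
```

>>> jog_arm(motion="40 -0.07 -0.045 0.01 0 0 0; 40 -0.095 -0.062 0.06 0 0 0; 40 -0.095 -0.062 0.15 0 0 0; 40 -0.095 -0.062 0.2 0 0 0; 40 -0.095 -0.062 0.213 0 0 0")

```text
time: 12.18
tool_pos: [0.4795, -0.0232, 0.0192]
tool_rot: [-0.0, 1.0, -0.0, -0.001]
contact_force: [0.2, -0.2, 0.6]
gripper_width: 0.485
grasp_force: 60.8
```

>>> jog_arm(motion="40 0 0 0.004 0 0 0; 40 0 0 0.008 0 0 0; 40 0 0 0.01 0 0 0; 40 0 0 0.011 0 0 0; 40 0 0 0.011 0 0 0")

```text
time: 12.8
tool_pos: [0.4796, -0.0228, 0.0151]
tool_rot: [0.0, 1.0, -0.0, 0.0]
contact_force: [0.1, -0.2, -0.8]
gripper_width: 0.486
grasp_force: 60.8
```

>>> jog_arm(motion="40 0.002 0.001 0.001 0 0 0; 40 0.002 0.001 0.002 0 0 0; 40 0.002 0.001 0.003 0 0 0; 40 0.002 0.001 0.004 0 0 0; 40 0.002 0.001 0.004 0 0 0")

```text
time: 13.42
tool_pos: [0.4807, -0.0233, 0.0142]
tool_rot: [0.0, 1.0, -0.0, -0.0]
contact_force: [-4.9, 0.3, 8.7]
gripper_width: 0.482
grasp_force: 62.7
```

>>> jog_arm(motion="55 0 0 -0.003 0 0 0; 80 0 0 -0.003 0 0 0; 100 0 0 -0.003 0 0 0; 100 0 0 -0.02 0 0 0; 100 0 0 -0.08 0 0 0")

```text
time: 14.05
tool_pos: [0.4787, -0.0229, 0.0517]
tool_rot: [-0.0, 1.0, -0.0, -0.002]
contact_force: [0.1, 0.6, -0.2]
gripper_width: 0.998
grasp_force: 0.0
```

>>> jog_arm(motion="100 0 0 -0.12 0 0 0; 100 0.02 0.01 -0.22 0 0 0; 100 0.12 0.08 -0.25 0 0 0; 100 0.22 0.145 -0.25 0 0 0; 100 0.3 0.2 -0.25 0 0 0")

```text
time: 14.68
tool_pos: [0.6324, -0.1246, 0.179]
tool_rot: [0.0, 1.0, -0.0, 0.001]
contact_force: [0.7, 1.3, 0.1]
gripper_width: 1.001
grasp_force: 0.0
```

```bash
python3 -c "
from h import *
f=grab_frame('top');T=pts(f)
print(*rect('top',T,'tin',.02,.06))
P=look('w6');
for t,a,b in [('tin',.02,.06),('square_box',.055,.09),('long_box',.02,.05)]:
    print(t,*rect('wrist',P,t,a,b),sep='\n  ')
s=state();print(s['tool_pos'],s['contact_force'],s['gripper_width'])
go(657.3,-137.8,100,2.2);go(657.3,-137.8,41,2.2)"
```

```text
(0.57, [482.6, -26.2], [42.5, 43.1], 0.5, 'z', [34.8, 38.6, 42.2], 'med', [482.5, -25.9, 38.6]) (0.48, [791.6, -153.8], [44.8, 44.8], 76.6, 'z', [28.5, 33.8, 37.7], 'med', [790.1, -153.2, 33.8])
tin
  (0.78, [689.6, -269.4], [45.8, 45.4], 89.9, 'z', [30.8, 33.5, 34.5], 'med', [690.5, -267.4, 33.5])
  (0.61, [478.1, -32.0], [32.1, 47.0], 73.0, 'z', [26.8, 38.2, 39.2], 'med', [482.9, -33.2, 38.2])
square_box
  (0.89, [657.5, -137.7], [60.2, 60.1], 2.3, 'z', [68.6, 69.5, 70.4], 'med', [659.9, -137.6, 69.5])
long_box
[ 0.62973846 -0.12267502  0.17802898] [ 0.81840191 -0.98584671 -0.09909022] 0.9991633964522699
(657.3, -137.8, 100, 2.2) [0.0552, 0.0303, 0.156, -0.0002, 0.0002, -0.0255]
(657.3, -137.8, 41, 2.2) [0.0552, 0.0303, 0.274, -0.0002, 0.0002, -0.0255]
```

View pics/w6.png

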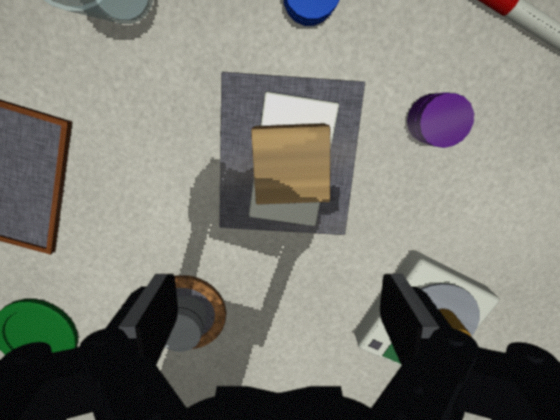

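The tin sits in the stand's hollow at (190,320) and the square box lies at (290,165). I'll grip the square box.

>>> jog_arm(motion="100 0.04 0.02 0.02 0 0 -0.025; 100 0.055 0.03 0.1 0 0 -0.025; 100 0.055 0.03 0.2 0 0 -0.025; 100 0.055 0.03 0.255 0 0 -0.025; 100 0.055 0.03 0.274 0 0 -0.025")

```text
time: 15.6
tool_pos: [0.6558, -0.1369, 0.039]
tool_rot: [-0.001, 1.0, 0.019, -0.002]
contact_force: [-0.2, -0.2, 0.4]
gripper_width: 1.002
grasp_force: 0.0
```

>>> jog_arm(motion="100 0 0 0 0 0 0; 80 0 0 0 0 0 0; 55 0 0 0 0 0 0; 55 0 0 0 0 0 0; 55 0 0 0 0 0 0")

```text
time: 16.23
tool_pos: [0.6613, -0.1398, 0.0468]
tool_rot: [0.002, 1.0, 0.019, 0.004]
contact_force: [-1.9, -2.0, 11.5]
gripper_width: 0.555
grasp_force: 10.0
```

```bash
python3 -c "
from h import *
s=state();print(s['tool_pos'],s['contact_force'],s['gripper_width'],s['grasp_force'])
go(488,295,150,24.7)"
```

```text
[ 0.66134901 -0.13983131  0.04680417] [-1.93757393 -1.97669593 11.48094912] 0.5547632564599828 10.029758330492768
(488, 295, 150, 24.7) [-0.3126, -0.8812, -0.2117, 0.0032, -0.0046, -0.2626]
```

The opening went below what a 60 mm box should give, so I'll take a look.

```bash
python3 -c "
from h import *
P=look('w7');
for t,a,b in [('square_box',.03,.12),('long_box',.02,.05)]:
    print(t,*rect('wrist',P,t,a,b),sep='\n  ')
s=state();print(s['tool_pos'],s['contact_force'],s['gripper_width'],s['grasp_force'])
g=grab_frame('scene')['color']
c=np.load('w7.npz')['c'];save('c7',np.hstack([c,cv2.resize(g[220:320,170:270],(240,420))]))"
```

```text
square_box
  (0.79, [645.8, -138.5], [86.6, 65.7], 2.4, 'z', [61.0, 70.5, 71.7], 'med', [668.8, -138.1, 70.5])
long_box
  (0.87, [654.3, -137.9], [62.0, 110.5], 81.6, 'z', [36.3, 38.3, 39.5], 'med', [698.4, -142.9, 38.3])
[ 0.66134915 -0.1398872   0.04679669] [-1.98864755 -1.1238679  12.53031568] 0.5512326118513408 10.040332819044124
```

View pics/c7.png

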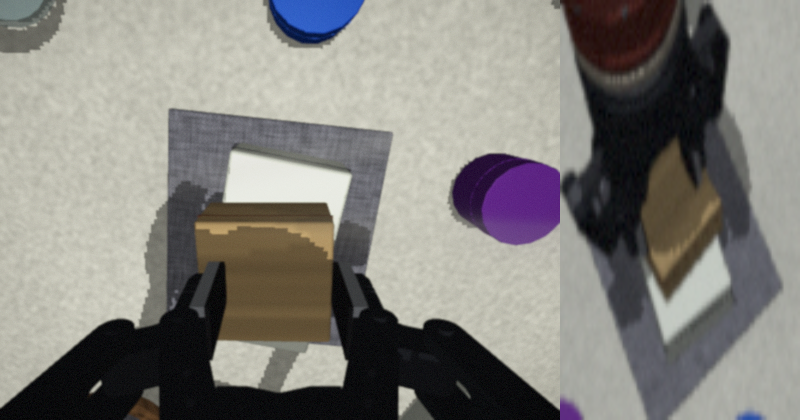

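>>> jog_arm(motion="45 0 0 0 0 0 0; 30 0 0 0 0 0 0; 30 0 0 0 0 0 0; 30 0 0 0 0 0 0; 30 0 0 0 0 0 0")

```text
time: 17.05
tool_pos: [0.6638, -0.145, 0.0512]
tool_rot: [0.007, 1.0, 0.018, 0.007]
contact_force: [-4.4, -11.6, 21.4]
gripper_width: 0.303
grasp_force: 15.2
```

```bash
python3 -c "
from h import *
P=look('w8');
for t,a,b in [('square_box',.064,.12),('square_box',.04,.12),('long_box',.02,.045)]:
    print(t,*rect('wrist',P,t,a,b),sep='\n  ')
s=state();print(s['tool_pos'],s['contact_force'],s['gripper_width'],s['grasp_force'])"
```

```text
square_box
  (0.9, [659.4, -130.4], [60.9, 60.5], 4.1, 'z', [69.0, 72.0, 73.8], 'med', [669.6, -137.3, 72.0])
square_box
  (0.9, [648.3, -131.7], [84.1, 62.3], 3.0, 'z', [61.5, 71.5, 73.8], 'med', [672.8, -136.5, 71.5])
long_box
  (0.9, [654.9, -136.0], [62.3, 110.3], 81.1, 'z', [36.6, 40.0, 42.4], 'med', [697.7, -144.4, 40.0])
[ 0.66375946 -0.14500495  0.0512    ] [ -3.68066623 -10.14487651  20.35681063] 0.30639525049719485 15.159754988271743
```

View pics/w8.png

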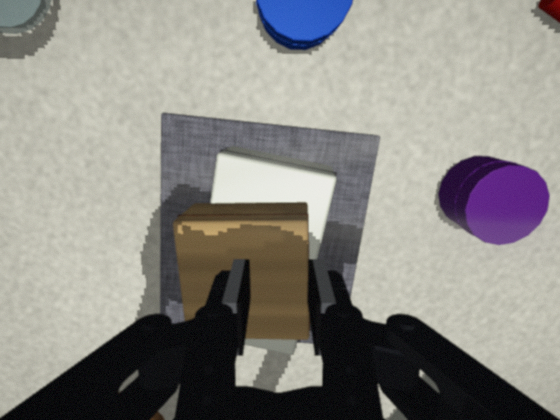

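```bash
python3 -c "
import numpy as np
for n in ['w7','w8']:
  P=np.load(n+'.npz')['P']*1000
  for r in (255,264,275,290):
    print(n,r,[(c,*P[r,c].round().tolist()) for c in (190,208,218,225,238,246,270,302,308,316,322,335,345)])"
```

```text
w7 255 [(190, 640.0, -86.0, 4.0), (208, 671.0, -110.0, 69.0), (218, 672.0, -114.0, 70.0), (225, 672.0, -118.0, 70.0), (238, 672.0, -123.0, 70.0), (246, 672.0, -127.0, 70.0), (270, 673.0, -137.0, 70.0), (302, 674.0, -151.0, 71.0), (308, 674.0, -153.0, 72.0), (316, 674.0, -157.0, 71.0), (322, 674.0, -160.0, 71.0), (335, 643.0, -179.0, 3.0), (345, 643.0, -185.0, 4.0)]
w7 264 [(190, 633.0, -85.0, 4.0), (208, 671.0, -111.0, 76.0), (218, 670.0, -115.0, 76.0), (225, 668.0, -118.0, 71.0), (238, 668.0, -123.0, 70.0), (246, 668.0, -127.0, 70.0), (270, 669.0, -137.0, 71.0), (302, 670.0, -151.0, 72.0), (308, 669.0, -154.0, 71.0), (316, 670.0, -157.0, 71.0), (322, 670.0, -160.0, 71.0), (335, 672.0, -165.0, 76.0), (345, 673.0, -168.0, 78.0)]
w7 275 [(190, 625.0, -85.0, 4.0), (208, 671.0, -113.0, 86.0), (218, 671.0, -117.0, 86.0), (225, 663.0, -118.0, 71.0), (238, 662.0, -123.0, 70.0), (246, 663.0, -127.0, 70.0), (270, 663.0, -137.0, 71.0), (302, 664.0, -152.0, 71.0), (308, 665.0, -154.0, 72.0), (316, 665.0, -158.0, 72.0), (322, 664.0, -160.0, 71.0), (335, 669.0, -164.0, 79.0), (345, 672.0, -167.0,
[... 1153 characters left out ...]
, 662.0, -114.0, 70.0), (218, 669.0, -121.0, 83.0), (225, 669.0, -123.0, 83.0), (238, 673.0, -130.0, 89.0), (246, 672.0, -133.0, 88.0), (270, 664.0, -142.0, 73.0), (302, 666.0, -157.0, 74.0), (308, 666.0, -159.0, 75.0), (316, 675.0, -160.0, 91.0), (322, 674.0, -163.0, 90.0), (335, 671.0, -169.0, 83.0), (345, 629.0, -193.0, 3.0)]
w8 290 [(190, 654.0, -105.0, 69.0), (208, 654.0, -114.0, 69.0), (218, 670.0, -123.0, 95.0), (225, 673.0, -126.0, 101.0), (238, 673.0, -131.0, 101.0), (246, 667.0, -133.0, 90.0), (270, 657.0, -143.0, 73.0), (302, nan, nan, nan), (308, 660.0, -159.0, 78.0), (316, 674.0, -159.0, 100.0), (322, 674.0, -161.0, 101.0), (335, 671.0, -167.0, 95.0), (345, 671.0, -171.0, 95.0)]
```

```bash
python3 -c "
import numpy as np
tcp={'w1':(617,-170,269.5),'w2':(605,-186,168),'w3':(493,-289,65),'w5':(527,-54,128.5),'w6':(631,-124,178.5),'w7':(661.3,-139.9,46.8),'w8':(663.8,-145,51.2)}
for n,t in tcp.items():
  P=np.load(n+'.npz')['P']*1000-np.array(t)
  # finger front faces: x within 6..16 of tcp, per y-bin lowest z
  m=(abs(P[...,0]-10)<5)&(abs(P[...,1])<60)&(P[...,2]>3)
  out=[]
  for y in range(-60,60,6):
    q=m&(P[...,1]>=y)&(P[...,1]<y+6)
    out.append((y,round(float(P[...,2][q].min())) if q.sum()>3 else None, int(q.sum())))
  print(n,[(a,b) for a,b,c in out if b is not None])"
```

```text
w1 [(-60, 41), (-54, 38), (-48, 33), (-42, 50), (-36, 99), (-24, 97), (-18, 93), (-12, 93), (-6, 94), (0, 94), (6, 93), (12, 93), (18, 97), (30, 100), (36, 80), (42, 33), (48, 38), (54, 40)]
w2 [(-60, 92), (-54, 79), (-48, 68), (-42, 66), (-36, 64), (-30, 30), (-24, 26), (-18, 4), (-12, 3), (-6, 3), (0, 3), (6, 3), (12, 3), (18, 25), (24, 27), (30, 62), (36, 65), (42, 67), (48, 74), (54, 88)]
w3 [(-60, 85), (-54, 72), (-48, 67), (-42, 64), (-36, 62), (-30, 28), (-24, 25), (-18, 3), (-12, 3), (-6, 3), (0, 3), (6, 3), (12, 26), (18, 28), (24, 35), (30, 65), (36, 66), (42, 70), (48, 83), (54, 94)]
w5 [(-60, 73), (-54, 67), (-48, 65), (-42, 62), (-36, 29), (-30, 26), (-24, 3), (-18, 3), (-12, 23), (-6, 22), (0, 23), (6, 23), (12, 3), (18, 3), (24, 26), (30, 29), (36, 63), (42, 65), (48, 67), (54, 79)]
w6 [(-60, 38), (-54, 36), (-48, 32), (-42, 82), (-30, 96), (-24, 91), (-18, 91), (-12, 92), (-6, 93), (0, 91), (6, 91), (12, 92), (30, 81), (36, 32), (42, 36), (48, 39), (54, 74)]
w7 [(-60, 70), (-54, 68), (-48, 65), (-42, 30), (-36, 27), (-30, 22), (-24, 23), (-18, 23), (-12, 23), (-6, 23), (0, 22), (6, 22), (12, 22), (18, 21), (24, 21), (30, 21), (36, 36), (42, 68), (48, 67), (54, 71)]
w8 [(-60, 90), (-54, 77), (-48, 67), (-42, 66), (-36, 62), (-30, 28), (-24, 24), (-18, 21), (-12, 21), (-6, 20), (0, 19), (6, 19), (12, 18), (18, 18), (24, 18), (30, 17), (36, 17), (42, 16), (48, 76), (54, 87)]
```

The fingers are riding on top of the box. In w8 the left tip at (245,262) covers the box top, and depth puts the tips about 19 mm plus the swing above the reported TCP. So I must go about 20 mm lower than planned. I'll lift, open and look again.

>>> jog_arm(motion="30 0 0 -0.03 0 0 0; 30 0 0 -0.08 0 0 0; 100 0 0 -0.16 0 0 0; 100 0 0 -0.24 0 0 0; 100 -0.06 0 -0.28 0 0 0")

```text
time: 17.88
tool_pos: [0.6299, -0.1394, 0.185]
tool_rot: [0.001, 1.0, 0.019, 0.003]
contact_force: [-0.6, -0.4, 0.5]
gripper_width: 0.917
grasp_force: 0.0
```

```bash
python3 -c "
from h import *
grab_frame('top')
P=look('w9');
for t,a,b in [('square_box',.064,.09),('long_box',.02,.05)]:
    print(t,*rect('wrist',P,t,a,b),sep='\n  ')
s=state();print(s['tool_pos'],s['contact_force'],s['gripper_width'])
go(657.3,-137.8,26,2.2)"
```

```text
square_box
  (0.88, [657.2, -130.0], [60.0, 60.2], 1.7, 'z', [68.6, 69.6, 70.4], 'med', [659.0, -130.1, 69.6])
long_box
  (0.67, [654.0, -138.9], [62.1, 110.5], 81.4, 'z', [36.5, 37.5, 38.5], 'med', [687.0, -145.2, 37.5])
[ 0.6281133  -0.13912497  0.18169511] [-0.73538567 -0.63212806 -0.46458946] 0.9987098752453168
(657.3, -137.8, 26, 2.2) [0.0579, -0.0005, 0.3115, 0.0001, -0.0011, -0.0007]
```

View pics/w9.png

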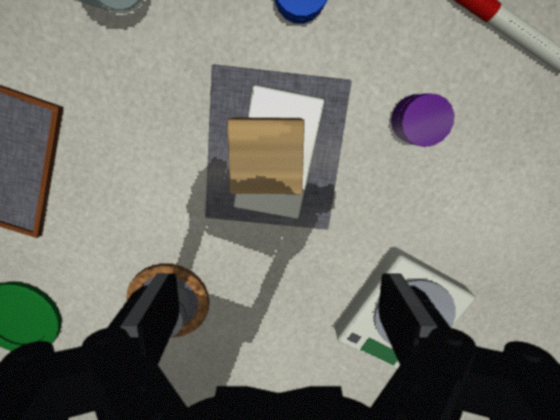

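The box is flat again at (265,155), i.e. (657,-130). I'll descend deeper this time and hold there before closing.

>>> jog_arm(motion="100 0.05 -0.014 0.02 0 0 0; 100 0.058 -0.016 0.1 0 0 0; 100 0.058 -0.016 0.2 0 0 0; 100 0.058 -0.016 0.28 0 0 0; 100 0.058 -0.016 0.311 0 0 0")

```text
time: 18.7
tool_pos: [0.6538, -0.1291, 0.0202]
tool_rot: [-0.001, 1.0, 0.019, -0.004]
contact_force: [-0.4, 1.2, -0.4]
gripper_width: 1.0
grasp_force: 0.0
```

>>> jog_arm(motion="100 0 0 0 0 0 0; 80 0 0 0 0 0 0; 55 0 0 0 0 0 0; 50 0 0 0 0 0 0; 50 0 0 0 0 0 0")

```text
time: 19.32
tool_pos: [0.6588, -0.131, 0.0285]
tool_rot: [0.001, 1.0, 0.019, 0.003]
contact_force: [0.3, -0.6, 6.9]
gripper_width: 0.685
grasp_force: 68.2
```

```bash
python3 -c "
from h import *
s=state();print(s['tool_pos'],s['contact_force'],s['gripper_width'],s['grasp_force'])
go(657,-130,100,24.7);go(488,295,150,24.7)"
```

```text
[ 0.65880004 -0.13096981  0.02851791] [ 0.31337205 -0.60576429  6.90451795] 0.6845647979154142 68.19059729576111
(657, -130, 100, 24.7) [-0.0028, -0.0019, -0.143, 0.0017, -0.0031, -0.2626]
(488, 295, 150, 24.7) [-0.3085, -0.8637, -0.2458, 0.0017, -0.0031, -0.2626]
```

>>> jog_arm(motion="50 0 0 -0.02 0 0 0; 50 0 0 -0.07 0 0 0; 50 0 0 -0.16 0 0 0; 50 -0.02 -0.08 -0.2 0 0 -0.05; 50 -0.06 -0.19 -0.2 0 0 -0.12")

```text
time: 19.95
tool_pos: [0.6248, -0.0368, 0.129]
tool_rot: [0.001, 0.994, 0.109, 0.003]
contact_force: [1.4, 0.9, -1.1]
gripper_width: 0.684
grasp_force: 67.4
```

>>> jog_arm(motion="50 -0.04 -0.11 0 0 0 -0.06; 50 -0.08 -0.22 0 0 0 -0.14; 50 -0.12 -0.33 0 0 0 -0.14; 50 -0.16 -0.44 0 0 0 -0.14; 50 -0.2 -0.52 0 0 0 -0.14")

```text
time: 20.58
tool_pos: [0.4677, 0.1974, 0.1256]
tool_rot: [-0.0, 0.977, 0.213, 0.0]
contact_force: [-0.0, 0.3, -1.4]
gripper_width: 0.686
grasp_force: 67.4
```

```bash
python3 -c "
from h import *
P=look('w10');
for t,a,b in [('square_box',.09,.25),('square_tray',-.01,.03),('long_tray',-.01,.03)]:
    print(t,*rect('wrist',P,t,a,b),sep='\n  ')
s=state();print(s['tool_pos'],s['contact_force'],s['gripper_width'])
go(488,295,130,24.7);go(488,295,15,24.7)"
```

```text
square_box
  (0.63, [467.2, 195.8], [60.7, 60.1], 24.7, 'z', [157.7, 166.5, 167.3], 'med', [474.5, 198.5, 166.5])
square_tray
  (0.55, [483.4, 296.8], [92.8, 96.9], 24.7, 'z', [4.0, 5.2, 8.6], 'med', [487.9, 296.5, 5.2])
long_tray
  (0.6, [628.8, 131.4], [96.4, 129.7], 72.7, 'z', [4.0, 5.1, 8.3], 'med', [614.6, 128.4, 5.1])
[0.46895622 0.19613434 0.12557558] [ 0.14102466  0.25366857 -0.44093293] 0.6869016281118685
(488, 295, 130, 24.7) [0.1169, -0.164, -0.0089, 0.0004, -0.0002, -0.0014]
(488, 295, 15, 24.7) [0.1168, -0.1641, 0.2211, 0.0004, -0.0002, -0.0014]
```

View pics/w10.png

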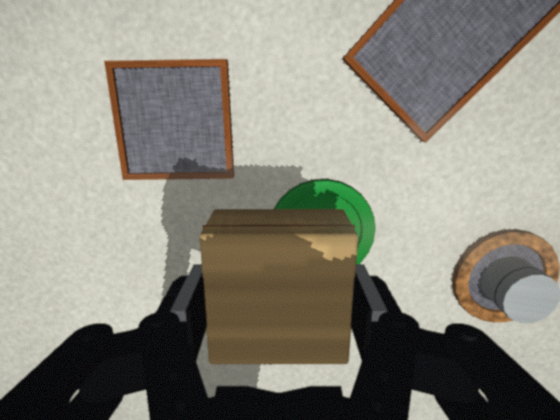

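The box is held flat and square at 24.7°, and the tray is at (170,118). I'll fix the tray's centre from its rim points.

```bash
cat >> h.py <<'E'
def rim(P,cx,cy,r,lo=.0068,hi=.0115):
    m=(np.hypot(P[...,0]-cx,P[...,1]-cy)<r)&(P[...,2]>lo)&(P[...,2]<hi)
    m=cv2.morphologyEx(m.astype('u1'),cv2.MORPH_OPEN,np.ones((2,2)))
    n,l,st,_=cv2.connectedComponentsWithStats(m); k=1+st[1:,4].argmax()
    Q=(P[l==k][:,:2]*1000).astype('f4');print(len(Q),cv2.minAreaRect(Q))
E
python3 -c "
from h import *
P=np.load('w10.npz')['P']
rim(P,.486,.296,.075);rim(P,.635,.131,.1)
m=cut_out('wrist','square_tray')[0]['pixels']&(abs(P[...,2]-.005)<.0012)
m=cv2.morphologyEx(m.astype('u1'),cv2.MORPH_OPEN,np.ones((5,5)))>0
print(cv2.minAreaRect((P[m][:,:2]*1000).astype('f4')))
go(487,296,130,24.7)"
```

```text
3094 ((483.155029296875, 295.4643859863281), (92.42109680175781, 92.97776794433594), 25.360353469848633)
2699 ((628.2057495117188, 130.1527557373047), (95.12010955810547, 130.15545654296875), 71.47733306884766)
((484.82647705078125, 295.6962890625), (79.71310424804688, 79.20147705078125), 25.28594398498535)
(487, 296, 130, 24.7) [0.1151, -0.1683, -0.0088, 0.0004, -0.0002, -0.0023]
```

>>> jog_arm(motion="50 0.06 -0.09 0 0 0 -0.006; 50 0.11 -0.17 0.02 0 0 -0.006; 50 0.11 -0.17 0.11 0 0 -0.006; 50 0.11 -0.17 0.2 0 0 -0.006; 50 0.11 -0.17 0.225 0 0 -0.006")

```text
time: 21.45
tool_pos: [0.4825, 0.2938, 0.0092]
tool_rot: [0.001, 0.976, 0.216, -0.003]
contact_force: [-0.3, -0.1, -0.4]
gripper_width: 0.684
grasp_force: 67.4
```

```bash
python3 -c "
from h import *
P=look('w11');
print(*rect('wrist',P,'square_box',.04,.08))
rim(P,.486,.296,.075)
go(484.5,295.8,-2,25.2)"
```

```text
(0.64, [482.2, 292.2], [60.9, 60.2], 25.2, 'z', [49.2, 50.2, 51.0], 'med', [486.6, 294.1, 50.2])
4075 ((500.4084777832031, 300.5215759277344), (58.24711608886719, 92.84793853759766), 25.406644821166992)
(484.5, 295.8, -2, 25.2) [0.0021, -0.0015, 0.0271, 0.0, 0.002, -0.0034]
```

>>> jog_arm(motion="50 0.004 -0.004 0.008 0 0 0; 50 0.004 -0.004 0.016 0 0 0; 50 0.004 -0.004 0.022 0 0 0; 50 0.004 -0.004 0.027 0 0 0; 50 0.004 -0.004 0.029 0 0 0")

```text
time: 22.18
tool_pos: [0.4851, 0.2986, -0.0017]
tool_rot: [0.0, 0.976, 0.216, -0.0]
contact_force: [0.2, -0.5, -0.7]
gripper_width: 0.687
grasp_force: 67.4
```

>>> jog_arm(motion="50 0 0 0.001 0 0 0; 50 0 0 0.002 0 0 0; 50 0 0 0.003 0 0 0; 50 0 0 0.004 0 0 0; 50 0 0 0.004 0 0 0")

```text
time: 22.8
tool_pos: [0.4852, 0.2986, -0.0037]
tool_rot: [0.0, 0.976, 0.216, -0.0]
contact_force: [0.1, -0.3, -0.6]
gripper_width: 0.686
grasp_force: 67.4
```

>>> jog_arm(motion="50 0 0.002 0.001 0 0 0; 50 0 0.002 0.002 0 0 0; 50 0 0.002 0.003 0 0 0; 50 0 0.002 0.004 0 0 0; 50 0 0.002 0.005 0 0 0")

```text
time: 23.42
tool_pos: [0.4856, 0.2976, -0.0045]
tool_rot: [0.0, 0.976, 0.216, -0.001]
contact_force: [-7.0, -3.4, 12.5]
gripper_width: 0.684
grasp_force: 68.9
```

>>> jog_arm(motion="50 0 0 -0.003 0 0 0; 80 0 0 -0.003 0 0 0; 100 0 0 -0.003 0 0 0; 100 0 0 -0.02 0 0 0; 100 0 0 -0.08 0 0 0")

```text
time: 24.05
tool_pos: [0.484, 0.297, 0.0325]
tool_rot: [0.0, 0.976, 0.216, -0.002]
contact_force: [0.0, -0.3, 0.3]
gripper_width: 0.998
grasp_force: 0.0
```

>>> jog_arm(motion="100 0 0 -0.12 0 0 0; 100 -0.02 0.02 -0.24 0 0 0; 100 -0.06 0.08 -0.3 0 0 0; 100 -0.06 0.12 -0.32 0 0 0; 100 -0.06 0.16 -0.32 0 0 0")

```text
time: 24.68
tool_pos: [0.493, 0.2118, 0.194]
tool_rot: [-0.0, 0.976, 0.216, 0.0]
contact_force: [0.2, 0.5, 0.1]
gripper_width: 0.998
grasp_force: 0.0
```

```bash
python3 -c "
from h import *
P=look('w12');
print(*rect('wrist',P,'square_box',.03,.08))
rim(P,.486,.296,.075);rim(P,.635,.131,.1)
s=state();print(s['tool_pos'])
go(560,0,200,0);go(654,-138.8,180,-8.6)"
```

```text
(0.94, [485.2, 296.0], [59.4, 60.0], 25.1, 'z', [35.5, 36.5, 37.5], 'med', [486.6, 296.0, 36.5])
1771 ((483.0960693359375, 294.55157470703125), (92.03474426269531, 91.7711181640625), 25.075597763061523)
2596 ((635.9478149414062, 128.5120849609375), (92.47797393798828, 147.55856323242188), 70.3493881225586)
[0.49242129 0.21089739 0.19185505]
(560, 0, 200, 0) [-0.0547, 0.4395, -0.0163, 0.0002, 0.002, 0.2892]
(654, -138.8, 180, -8.6) [-0.0007, 0.7705, 0.0235, 0.0004, 0.002, 0.3893]
```

View pics/w12.png

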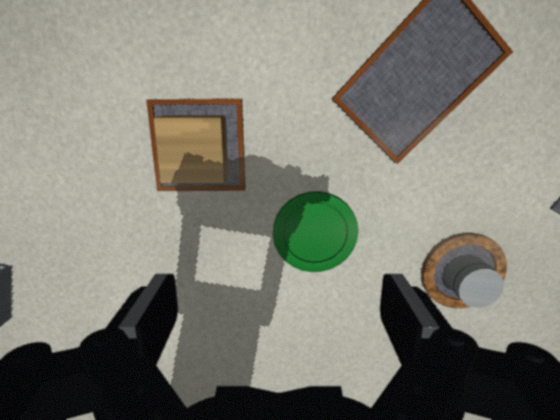

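The square box lies flat and square in its tray at (190,150). The long box is the last one.

>>> jog_arm(motion="100 0 0.11 0 0 0 0.08; 100 0 0.22 0 0 0 0.17; 100 0 0.33 0 0 0 0.26; 100 0 0.44 0 0 0 0.35; 100 0 0.55 0 0 0 0.39")

```text
time: 25.4
tool_pos: [0.6083, -0.0377, 0.1911]
tool_rot: [-0.001, 0.997, -0.075, -0.002]
contact_force: [1.4, 0.1, 0.7]
gripper_width: 0.998
grasp_force: 0.0
```

>>> jog_arm(motion="100 0.05 0.05 0 0 0 0; 100 0.07 0.1 0 0 0 0; 100 0.07 0.13 0 0 0 0; 100 0.07 0.13 0 0 0 0; 100 0.07 0.13 0 0 0 0")

```text
time: 26.02
tool_pos: [0.633, -0.1051, 0.1933]
tool_rot: [-0.0, 0.997, -0.074, -0.0]
contact_force: [0.6, -0.3, 0.8]
gripper_width: 1.0
grasp_force: 0.0
```

```bash
python3 -c "
from h import *
P=look('w13');
print(*rect('wrist',P,'long_box',.025,.05))
rim(P,.638,.131,.1)
s=state();print(s['tool_pos'])
go(654,-138.8,-8,-8.6)"
```

```text
(0.91, [653.9, -138.8], [62.1, 110.1], 81.3, 'z', [36.6, 37.5, 38.5], 'med', [658.7, -139.3, 37.5])
2317 ((nan, nan), (0.0, 0.0), 0.0)
[ 0.63327942 -0.10504844  0.19385294]
(654, -138.8, -8, -8.6) [0.0509, 0.0608, 0.4037, -0.0002, 0.0, 0.0017]
```

>>> jog_arm(motion="100 0.045 0.055 0.05 0 0 0; 100 0.051 0.061 0.16 0 0 0; 100 0.051 0.061 0.27 0 0 0; 100 0.051 0.061 0.36 0 0 0; 100 0.051 0.061 0.4 0 0 0")

```text
time: 26.75
tool_pos: [0.6519, -0.1386, -0.0095]
tool_rot: [-0.001, 0.997, -0.074, -0.002]
contact_force: [-0.1, 0.9, 0.1]
gripper_width: 1.0
grasp_force: 0.0
```

>>> jog_arm(motion="100 0 0 0 0 0 0; 80 0 0 0 0 0 0; 55 0 0 0 0 0 0; 50 0 0 0 0 0 0; 50 0 0 0 0 0 0")

```text
time: 27.38
tool_pos: [0.6568, -0.1408, -0.0023]
tool_rot: [0.001, 0.997, -0.074, 0.003]
contact_force: [0.3, -0.1, 5.7]
gripper_width: 0.712
grasp_force: 68.8
```

>>> jog_arm(motion="50 0 0 -0.01 0 0 0; 50 0 0 -0.05 0 0 0; 50 0 0 -0.13 0 0 0; 50 0 0 -0.22 0 0 0; 50 0 -0.05 -0.26 0 0 0")

```text
time: 28.0
tool_pos: [0.6597, -0.1166, 0.129]
tool_rot: [0.001, 0.997, -0.076, 0.003]
contact_force: [0.2, -0.1, -2.0]
gripper_width: 0.706
grasp_force: 68.0
```

```bash
python3 -c "
from h import *
P=look('w14');
s=state();print(s['tool_pos'])
print(*rect('wrist',P,'long_box',.1,.25))
print(*rect('wrist',P,'long_tray',-.01,.02))
go(637,131,130,-18);"
```

```text
[ 0.66091078 -0.11240476  0.13067311]
(0.85, [661.6, -118.3], [62.3, 101.6], 81.4, 'z', [168.0, 168.9, 169.7], 'med', [674.1, -119.7, 168.9])
(0.79, [625.0, 114.8], [59.2, 149.3], 71.8, 'z', [3.9, 5.0, 8.3], 'med', [631.2, 109.1, 5.0])
(637, 131, 130, -18) [-0.1143, -0.4782, -0.0092, -0.0, -0.0017, 0.1117]
```

>>> jog_arm(motion="50 -0.03 -0.05 0 0 0 0.05; 50 -0.06 -0.12 0 0 0 0.11; 50 -0.1 -0.19 -0.02 0 0 0.11; 50 -0.15 -0.25 -0.04 0 0 0.11; 50 -0.18 -0.27 -0.06 0 0 0.11")

```text
time: 28.78
tool_pos: [0.5863, 0.0335, 0.1513]
tool_rot: [0.0, 0.988, -0.155, -0.002]
contact_force: [0.3, -0.4, -1.6]
gripper_width: 0.708
grasp_force: 68.0
```

```bash
python3 -c "
from h import *
for i in range(3): grab_frame('top')
P=look('w15');
s=state();print(s['tool_pos'])
print(*rect('wrist',P,'long_box',.1,.25))
r=cut_out('wrist','long_tray')
for lo,hi in ((-.002,.012),(.0065,.012),(.0038,.0062)):
  m=r[0]['pixels']&(P[...,2]>lo)&(P[...,2]<hi)
  m=cv2.morphologyEx(m.astype('u1'),cv2.MORPH_OPEN,np.ones((3,3)))>0
  print(m.sum(),cv2.minAreaRect((P[m][:,:2]*1000).astype('f4')))
go(637,131,130,-18);"
```

```text
[0.5880788  0.0315026  0.15230786]
(0.81, [589.5, 30.0], [64.1, 102.3], 72.3, 'z', [191.3, 192.3, 193.1], 'med', [601.9, 26.8, 192.3])
15436 ((632.6546020507812, 134.1534881591797), (97.72735595703125, 145.89132690429688), 72.36353302001953)
2555 ((633.7599487304688, 131.23977661132812), (92.78604888916016, 140.38641357421875), 72.34795379638672)
9962 ((634.0136108398438, 131.72415161132812), (82.04011535644531, 130.59298706054688), 72.27892303466797)
(637, 131, 130, -18) [0.0306, -0.2204, 0.0445, 0.0005, 0.0014, -0.0001]
```

View pics/w15.png

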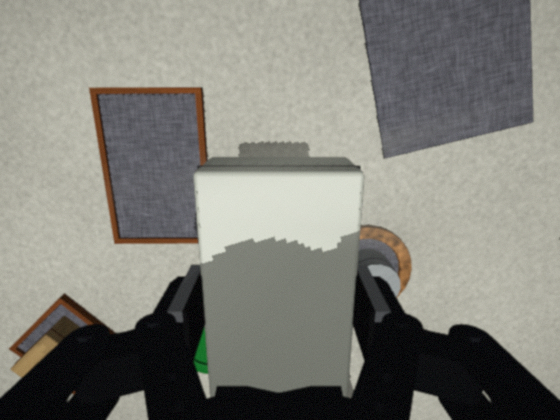

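The held box matches the tray's angle. The tray at (150,165) measures 82x130.6 mm centred at (634,131.5), which fits its given size. I'll lower the box in.

>>> jog_arm(motion="50 0.015 -0.1 0 0 0 0; 50 0.029 -0.2 0.02 0 0 0; 50 0.029 -0.22 0.1 0 0 0; 50 0.029 -0.22 0.2 0 0 0; 50 0.029 -0.22 0.275 0 0 0")

```text
time: 29.7
tool_pos: [0.6354, 0.1309, 0.0126]
tool_rot: [0.001, 0.988, -0.157, -0.002]
contact_force: [-0.3, -0.1, -0.7]
gripper_width: 0.708
grasp_force: 67.9
```

>>> jog_arm(motion="50 0 0 0.008 0 0 0; 50 0 0 0.016 0 0 0; 50 0 0 0.022 0 0 0; 50 0 0 0.025 0 0 0; 50 0 0 0.025 0 0 0")

```text
time: 30.32
tool_pos: [0.6371, 0.1317, 0.0048]
tool_rot: [-0.0, 0.988, -0.156, 0.001]
contact_force: [-0.6, 1.7, -1.5]
gripper_width: 0.711
grasp_force: 67.9
```

>>> jog_arm(motion="50 0 0 0.003 0 0 0; 50 0 0 0.006 0 0 0; 50 0 0 0.008 0 0 0; 50 0 0 0.01 0 0 0; 50 0 0 0.01 0 0 0")

```text
time: 30.95
tool_pos: [0.6366, 0.1316, -0.0011]
tool_rot: [0.0, 0.988, -0.156, 0.0]
contact_force: [0.2, 0.2, -1.1]
gripper_width: 0.705
grasp_force: 68.0
```

>>> jog_arm(motion="50 0 0 0.001 0 0 0; 50 0 0 0.002 0 0 0; 50 0 0 0.003 0 0 0; 50 0 0 0.004 0 0 0; 50 0 0 0.004 0 0 0")

```text
time: 31.58
tool_pos: [0.6366, 0.1317, -0.0014]
tool_rot: [0.0, 0.988, -0.156, -0.0]
contact_force: [-5.9, 0.1, 8.5]
gripper_width: 0.707
grasp_force: 69.3
```

Contact. I'll release, retreat and check.

>>> jog_arm(motion="50 0 0 -0.003 0 0 0; 80 0 0 -0.003 0 0 0; 100 0 0 -0.003 0 0 0; 100 0 0 -0.02 0 0 0; 100 0 0 -0.08 0 0 0")

```text
time: 32.2
tool_pos: [0.6347, 0.1314, 0.0352]
tool_rot: [0.001, 0.988, -0.156, -0.002]
contact_force: [0.3, 0.2, 0.8]
gripper_width: 0.999
grasp_force: 0.0
```

>>> jog_arm(motion="100 0 0 -0.12 0 0 0; 100 0 0 -0.24 0 0 0; 100 -0.05 0.04 -0.3 0 0 0; 100 -0.14 0.06 -0.34 0 0 0; 100 -0.2 0.08 -0.36 0 0 0")

```text
time: 32.83
tool_pos: [0.5285, 0.1246, 0.2194]
tool_rot: [-0.0, 0.988, -0.156, 0.002]
contact_force: [-0.9, 0.3, -0.4]
gripper_width: 0.995
grasp_force: 0.0
```

```bash
python3 -c "
from h import *
grab_frame('top');grab_frame('top')
P=look('w16');
print(*rect('wrist',P,'long_box',.03,.06))
f=grab_frame('top');T=pts(f);g=grab_frame('scene')
for t,a,b in [('weight',.06,.23),('tin',.02,.06),('square_box',.025,.06),('long_box',.025,.06),('beaker',-.1,.2),('stopwatch',-.1,.2)]: print(t,*rect('top',T,t,a,b))
save('end',np.hstack([cv2.resize(f['color'][110:300,150:440],(400,262)),cv2.resize(g['color'][90:300,80:420],(400,262))]))
print(state()['contact_force'],state()['time'])"
```

```text
(0.56, [634.2, 131.2], [62.3, 110.8], 71.9, 'z', [37.5, 38.5, 39.6], 'med', [638.2, 129.8, 38.5])
weight (0.43, [493.5, -290.8], [23.4, 28.8], 0.5, 'z', [65.6, 71.5, 86.4], 'med', [494.8, -288.0, 71.5])
tin (0.64, [691.2, -268.2], [43.3, 42.3], 43.4, 'z', [30.2, 34.4, 37.5], 'med', [690.1, -268.2, 34.4]) (0.56, [482.6, -24.6], [43.1, 43.5], 45.6, 'z', [34.1, 38.5, 42.1], 'med', [482.6, -25.9, 38.5])
square_box (0.83, [484.9, 302.4], [62.6, 47.7], 19.8, 'z', [33.0, 36.8, 40.4], 'med', [486.4, 302.1, 36.8])
long_box (0.79, [639.8, 128.6], [60.7, 99.9], 71.7, 'z', [35.0, 38.8, 42.6], 'med', [645.1, 129.6, 38.8])
beaker (0.68, [806.3, -1.5], [62.6, 84.0], 64.9, 'z', [1.6, 31.8, 84.4], 'med', [808.9, 3.0, 31.8])
stopwatch (0.62, [689.3, 349.3], [60.3, 64.3], 85.6, 'z', [9.8, 15.3, 20.0], 'med', [690.1, 346.7, 15.3])
[-0.39188246  0.75302408 -0.55566343] 33.425
```

View pics/end.png

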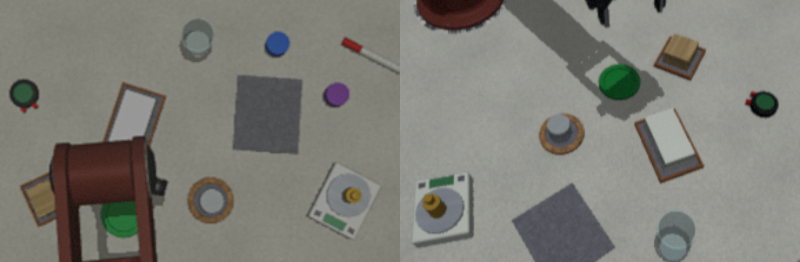

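All four things are in place: the weight at (435,205) in the right half, the tin at (560,128), the square box at (680,52) and the long box at (667,135). The mat is bare, and the beaker and stopwatch are untouched.

```bash
python3 -c "
from plant import *
print(job_done())"
```

```text
the job is handed in; nothing more can be done
None
```

I handed the job in at about 33 s, with the weight, tin and both boxes each set down upright in place and the beaker and stopwatch left alone; my first try at the square box pressed on its top (about 21 N on the wrist) and shifted it about 8 mm before I regripped it.

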